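Clamp a stone core with the star wheel

TASK

Stand the red-brown stone core upright on the clamp's bed between the open jaws and let go of it. Then turn the star wheel clockwise, pushing one spoke after another, until the jaw has seated the core in the V stop and holds it firmly; feel for the resistance, push the wheel gently, and do not overtighten, or the core cracks. Leave everything else on the bench where it is.

Things in the scene. Friction and masses are not known exactly. Their poses are not given: they have to be found in the camera images.
- core: the red-brown stone core: an upright cylinder, 38 mm diameter, 70 mm tall, 0.13 to 0.25 kg, loose on the bench. Origin: centre of its underside; z up along its axis.
- clamp: the fixed core clamp, grey base about 0.17 m deep, 0.41 m wide. Origin: on the bench under its middle; z up, +x away from the robot, +y to the left towards the star wheel (turned up to 0.2 rad). Bed top 20 mm above the bench. Jaws squeeze along y: steel V stop at the -y end, rubber-faced moving jaw on the +y side; both reach 58 mm above the bench, so the top 32 mm of a core on the bed stay free.
- loading (a point): loading place: on the bed's top, between the open jaws and two yellow marks (clamp y = -113 mm); axes as the clamp's. A core centred here has 10 mm or more to each jaw and is free along x. The V stop is set afresh each time within 12 mm and is not measured: the jaw must push the core 12 to 24 mm towards -y from here before it seats.
- guard (a point): middle of the front edge of the fixed clear guard plate, 5 mm on the robot's side of the wheel axis, 131 mm above the bench (its top; underside 126 mm). The plate is 220 mm wide and covers the wheel's rear half from here to 125 mm behind, so fingers can reach down between the spokes only on the robot's side.
- hub (a point): centre of the star wheel: on its vertical axis (clamp y = +100 mm), at the spokes' mid height, 105 mm above the bench; axes as the clamp's. Hub radius 20 mm, its top 125 mm above the bench. Below is a white gearbox, 90 x 100 mm, its top 75 mm above the bench.
- star: the star wheel: four horizontal steel spokes, 12 mm thick, along its own +x, +y, -x and -y, each with a red ball (22 mm) centred 105 mm from the axis. Origin at the hub's centre, z up; turns with the capstan joint.
- capstan (a joint): turn of the star wheel in rad, growing clockwise seen from above, which closes the jaw 10 mm per rad; range 6.2, starts at 0 to 0.6. At 0 the jaw's face is 37 mm to +y of the loading place. Friction 0.35 N m (5 N at 70 mm from the axis); it stays where it is left. After a total turn (value) of 3.0 to 4.2 rad the jaw bears on the seated core and the resistance rises.
- pad: the moving jaw's sprung rubber face, 40 x 30 x 8 mm; origin 16 mm to +y of its face, at bed height. It yields 1 mm per 40 N or so: once the core is seated, each 0.1 rad adds some 35 N of grip and 0.35 N m at the wheel (5 N at 70 mm). A firm grip is about 40 N: 0.75 N m at the wheel, 10 to 11 N at 70 mm. Under 20 N is loose; over 75 N (1.1 N m, 15 N at 70 mm) cracks the core.
- core_grey: a grey concrete core, same size as the red one, loose; to be left alone. Origin: centre of its underside.
- core_white: a white marble core, same size, loose; to be left alone. Origin: centre of its underside.
- wash_bottle: white bottle with red cap, 60 mm across, 160 mm tall, loose; to be left alone. Origin: centre of its underside.
- jar: amber jar with white lid, 60 mm across, 80 mm tall, loose; to be left alone. Origin: centre of its underside.
- dish: flat aluminium dish, 90 mm across, 14 mm high, loose; to be left alone. Origin: centre of its underside.
- spatula: small spatula lying flat, loose; to be left alone. Origin: centre of its underside (lying along its x).
- beaker: glass beaker, 64 mm across, 85 mm tall, loose; to be left alone. Origin: centre of its underside.

How it is judged (in metres and radians):
On the way, in this order (a step that is already met when the one before it is completed fails the run):
1. the red-brown core stands upright on the clamp's bed between the jaws, let go (horizontal distance between core and loading below 0.035 m and z of core in the frame of clamp between 0.016 and 0.024 m and angle between core's own z axis and vertical below 0.08 rad and contact force between the fingers and core below 0.2 N), for 0.2 s.
2. the jaw bears on the core with at least 20 N (contact force between pad and core above 20 N), for 0.2 s.
At the end, for the whole second after the job is handed in: The red-brown core stands upright (within 0.08 rad) on the clamp's bed, within 35 mm of the loading place, at rest, and is still gripped by the jaw with more than 15 N after the gripper has let go of core and wheel (all of step 1 and contact force between pad and core above 15 N and linear speed of core below 0.01 m/s and contact force between the fingers and star below 0.2 N); the robot touches nothing.
It fails at once if the core is squeezed by the jaw with more than 75 N (it cracks) (contact force between pad and core above 75 N).
It fails at once if the star wheel is pushed with more than 30 N (contact force between any of the fingers, the arm and star above 30 N).
It fails at once if the core is knocked over (angle between core's own z axis and vertical above 0.6 rad).
It fails at once if another thing on the bench is moved by more than 30 mm (distance of any of core_grey, core_white, wash_bottle, jar, dish, spatula, beaker from where it was at the start of the episode above 0.03 m).
It also fails if it takes over 64 s, if anything falls off the work surface, if the arm or the gripper's body presses on something with over 40 N, if the wrist force passes 120 N, or if a joint passes its speed limit or range.

ROBOT

A 6-joint arm with a two-finger parallel gripper is mounted at the origin on the work surface. World frame = base frame: x ahead of the robot, y to its left, z up, the work surface at z = 0. Lengths are in mm, angles in rad, forces in N, time in s.
With the tool pointing down it reaches from about 400 to 925 mm from the base axis. Payload 12.5 kg.
Tool frame: the origin (TCP) lies midway between the tips of the shut fingers; the grasp point (between the pads) lies 19 mm behind it (env.pinch_z is the z of the grasp point in the tool frame, in mm); z points along the fingers, y is the line along which they close (so a half turn about z gives the same grasp; the last joint's range is limited). The gripper opens to 95 mm and grips with 3 to 60 N. Pads are 20 mm wide; open, the fingers measure 119 mm over their backs; the gripper's body (75 mm by 180 mm) begins 59 mm behind the grasp point.
Start: joints at [-1.333, 0.491, 1.559, -0, 1.092, -0.106], TCP at [210.69, -588.436, 214.661] pointing down, gripper open.
Joint ranges: [-3.1, 3.1], [-0.84, 2.19], [0.05, 2.79], [-1.13, 4.28], [0.06, 2.93], [-2.69, 2.69]. Speed limits (rad/s): [2.22, 2.22, 2.79, 3.14, 3.14, 3.14].

INTERFACE

Orientations are given as [roll, pitch, yaw] about the fixed x, y, z axes, in that order (R = Rz(yaw) Ry(pitch) Rx(roll)).
In Python, from cell import env, eyes gives the robot as it stands.
- The arm moves only by the shell command python3 -m inch 'ROWS'. ROWS is JSON, a list of rows, each a list of 3 entries, a list of its own where there are three numbers: the shift along the tool's x, y, z in units of 60 mm (1.0 is 60 mm), then the turn about the tool's z in units of 5 degrees (1.0 is 5 degrees), then the closure, from -1 (fully open) to 1 (shut). In form: [[[tx, ty, tz], turn, claw], ...]. A call has exactly 10 rows; each row shifts and turns the commanded pose from where the row before left it, along the tool's axes as they then stand; what a row does not reach is not made up. A row lasts 1/8 s, in which the tool goes at most 62.5 mm and 10.7 degrees, less where a joint would pass 70% of its speed; a pose out of reach is approached as far as the arm can. A call is refused whole if a number of a shift passes 1 or a number of a turn 1, either way. A call with a gripper value outside its range is refused whole. The fingers move at their own pace and stop on an object; the grip force is fixed at half the most. Time passes only in rows, so rows that do not move let the fingers close, or fill a call up. It gives the time, the measured TCP pose, the force, the opening and the grip force at its end, in the units of the state.
- env.state(): the state, without advancing time (a new reading comes with each control period).
- eyes.read_camera(name): name is "scene" or "top" or "wrist"; returns a dict with "pixels" (480x640x3 uint8, red, green, blue), "fx", "fy", "cx", "cy" (pixels), "extrinsics" (4x4, takes a point from world to camera coordinates). Camera axes: x right, y down, z forward; pixel columns grow to the right and rows downward; lengths in mm; the calibration is good to about 2 mm. A picture is of the moment at which its call begins. There is no depth.
- env.job_done(): hands the job in; it is judged then, once.
Trained networks look in a picture, given as the dict that the camera call returned (one of the last four; its "shot" number tells which), for a name from the list of things; names that differ only in an ending like _2 or _b are one class to them, and where a whole thing is asked for, a point or a joint stands for the part that bears it (a point fixed in the world has none). Each returns a list of dicts, best first, with "score" (0 to 1); they miss things now and then, are a little off and sometimes report something else, mostly with a low value. They report only what shows in the picture. A call takes as long as a camera call.
- eyes.boxes_of(name, picture): "centre" ([row, column] in pixels, amid what is visible of it).
- eyes.cut_out(name, picture): "mask" (480x640 bool, what is visible of it) and "centre" ([row, column] in pixels, amid what is visible of it).
- eyes.spot_point(name, picture): "centre" ([row, column] in pixels: a listed point, or the origin of a listed thing).
The state is a dict: "t": time; "joints": joint angles; "qvel": joint speeds; "tau": joint torques, N m; "eef_pos": TCP position; "tcp_rot": TCP orientation; "ft_force": force on the tool from outside, world axes, zero at the start; "moment": the same for the moment, N m; "opening": opening from 0.0 (shut) to 1.0 (fully open); "grip_force": force on a finger pad.
Only numpy, scipy, OpenCV 4.12 (cv2) and the standard library are available. Lean on these libraries where they do the work, as an engineer would, in place of code of your own. Each camera call takes 0.05 s, during which the arm holds its last target. There are 200 camera calls.

## Working session

There is one attempt and no reset: what is moved stays moved. The work goes in short steps, Python scripts to look and compute and a shell command to move; the robot and the scene stay as the last step left them, time stands still between calls to the robot, and variables do not carry over. Pictures are saved under pics/ and viewed, at most 10 in all, crops included, and the job is handed in when it is done.

```bash
ls; mkdir -p pics; cat > h.py <<'E'
import numpy as np, cv2
from cell import env, eyes
def ray(p,c):
    E=np.array(p["extrinsics"]);R=E[:3,:3];t=E[:3,3]
    d=R.T@np.array([(c[1]-p["cx"])/p["fx"],(c[0]-p["cy"])/p["fy"],1]);return -R.T@t,d
def at(p,c,z):
    o,d=ray(p,c);return (o+d*(z-o[2])/d[2])
def tri(L):
    A=np.zeros((3,3));b=np.zeros(3)
    for p,c in L:
        o,d=ray(p,c);d=d/np.linalg.norm(d);M=np.eye(3)-np.outer(d,d);A+=M;b+=M@o
    return np.linalg.solve(A,b)
def save(p,n): cv2.imwrite("pics/"+n,cv2.cvtColor(p["pixels"],cv2.COLOR_RGB2BGR))
E
python3 - <<'E'
from h import *
np.set_printoptions(precision=1,suppress=True)
print(env.state(),env.pinch_z)
P={n:eyes.read_camera(n) for n in("scene","top")}
Z=dict(core=0,clamp=0,loading=20,guard=131,hub=105,star=105,pad=20,core_grey=0,core_white=0,wash_bottle=0,jar=0,dish=0,spatula=0,beaker=0)
for n,p in P.items():
    save(p,n+"0.png");print(n,ray(p,(240,320)))
for k,z in Z.items():
    L=[]
    for n,p in P.items():
        r=eyes.spot_point(k,p)
        for q in r[:2]: print(k,n,round(q["score"],2),np.array(q["centre"]),at(p,q["centre"],z)[:2])
        if r:L.append((p,r[0]["centre"]))
    if len(L)==2: print("   tri",tri(L))
E
```

```text
pics
{'t': 0.0, 'joints': array([-1.3,  0.5,  1.6,  0. ,  1.1, -0.1]), 'qvel': array([-0., -0., -0.,  0.,  0., -0.]), 'tau': array([  0. , -61.3, -25.8,   0.1,   0. ,  -0. ]), 'eef_pos': array([ 210.6, -588.2,  214.1]), 'tcp_rot': array([-3.1, -0. ,  0.3]), 'ft_force': array([-0.7, -0.2,  1.2]), 'moment': array([0., 0., 0.]), 'grip_force': 0.0, 'opening': 1.002859287381432} -18.8
scene (array([1260.8,  637.4,  701.8]), array([-0.6, -0.6, -0.5]))
top (array([ 280.4,  -37. , 1525.4]), array([ 0.2,  0. , -1. ]))
core scene 0.85 [243.7 267.7] [ 492.  -260.9]
core top 0.6 [222.5 253.4] [593.2 174.8]
core top 0.45 [263.6 414.7] [ 479.  -273.9]
   tri [634.7  74.2 197.7]
clamp scene 0.65 [306.1 338.9] [570.8  63.6]
clamp scene 0.35 [274.7 305. ] [531.7 -80.6]
clamp top 0.92 [231.6 299.3] [567.7  46.1]
clamp top 0.3 [164.8 345.5] [762.2 -83.1]
   tri [565.6  51.4  -8.5]
loading scene 0.69 [275.5 304.6] [555.6 -58.5]
loading top 0.59 [235.  338.2] [554.9 -62.1]
loading top 0.35 [298.6 174.2] [379.3 379.1]
   tri [554.4 -61.3  18.3]
guard scene 0.72 [272.1 374.2] [566.5 151.7]
guard top 0.64 [
[... 823 characters left out ...]
] [ 735.4 -224.1]
wash_bottle scene 0.58 [370.9 466.1] [559.3 374.6]
wash_bottle top 0.59 [174.  394.6] [ 735.6 -222.9]
   tri [ 735.6 -223.     0.6]
jar scene 0.86 [366.8 469.3] [545.3 374. ]
jar top 0.78 [236.8 180.8] [551.8 375.5]
   tri [550.6 375.    4.7]
dish scene 0.79 [326.6 508.9] [380.3 379.6]
dish top 0.64 [298.9 177.6] [379.8 375.3]
dish top 0.22 [164.4 344.7] [763.4 -80.9]
   tri [379.2 377.5  -1.8]
spatula scene 0.57 [200.7 256.3] [ 333.8 -488. ]
spatula top 0.8 [309.5 488. ] [ 353.8 -470.5]
spatula top 0.5 [233.3 336.5] [563.3 -57.7]
   tri [ 352.7 -466.    14.1]
beaker scene 0.9 [316.2 236.3] [750.3 -81.3]
beaker top 0.79 [163.3 343.2] [766.7 -76.6]
   tri [760.3 -73.6  11. ]
```

View pics/scene0.png

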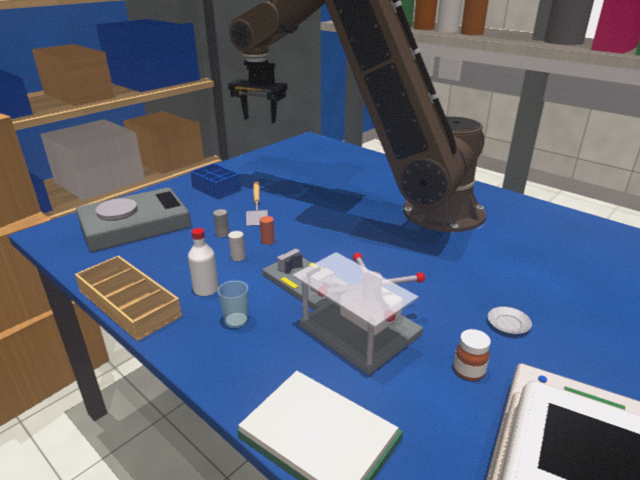

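View pics/top0.png

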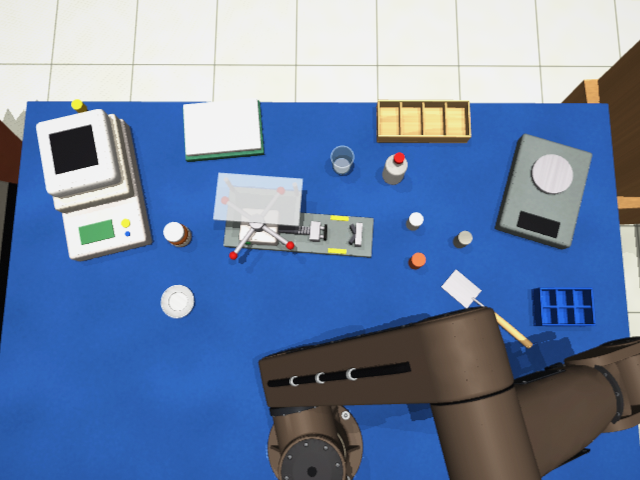

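```bash
python3 - <<'E'
from h import *
np.set_printoptions(precision=1,suppress=True)
P={n:eyes.read_camera(n) for n in("scene","top")}
for n,p in P.items():
    for q in eyes.cut_out("core",p)[:2]: print(n,q["score"],q["centre"],at(p,q["centre"],35))
    for q in eyes.cut_out("star",p)[:1]: print(n,q["score"],q["centre"],at(p,q["centre"],105))
# red balls in both: components
for n,p in P.items():
    h=cv2.cvtColor(p["pixels"],cv2.COLOR_RGB2HSV)
    m=(((h[...,0]<6)|(h[...,0]>174))&(h[...,1]>150)&(h[...,2]>70)).astype(np.uint8)
    k,l,s,c=cv2.connectedComponentsWithStats(m)
    for i in range(1,k):
        if s[i,4]>15: print(n,s[i,4],c[i][::-1],at(p,c[i][::-1],105)[:2])
E
```

```text
scene 0.95 [230.4, 264.4] [ 488.3 -275.4   35. ]
scene 0.74 [280.0, 398.0] [525.1 183.9 105. ]
top 0.46 [260.5, 412.7] [ 482.8 -263.2   35. ]
top 0.66 [218.7, 412.2] [ 583.3 -253.9  105. ]
scene 96 [233.1 197.5] [ 687.4 -290.3]
scene 30 [255.5 356.8] [507.9  60.5]
scene 49 [276.6 420.1] [483.8 211.3]
top 92 [157.9 398.5] [ 748.7 -221.2]
top 47 [245.1 289.8] [512.2  64.5]
top 43 [255.1 232.9] [485.7 210.6]
```

The scene picture shows the red core at about (230,266), and the top picture shows it at (261,418). In the top picture the wheel hub is near (220,258), with its free spokes' balls at (245,290) and (255,233). The clamp bed runs to the right, with the yellow marks at columns 337–340.

```bash
cat >> h.py <<'E'
from scipy.optimize import fsolve
def plan(target,yaw,n,after=False,start=None):
    """constant tool-frame shift+turn per row (units) reaching target in n rows"""
    s=env.state();p=np.array(s["eef_pos"]) if start is None else np.array(start[:3],float)
    y0=s["tcp_rot"][2] if start is None else start[3]
    dth=-(yaw-y0)/n
    def end(v):
        q=p.copy();y=y0
        for i in range(n):
            if after:y-=dth
            q=q+np.array([np.cos(y)*v[0]+np.sin(y)*v[1],np.sin(y)*v[0]-np.cos(y)*v[1],-v[2]])
            if not after:y-=dth
        return q-np.array(target)
    v=fsolve(end,[1,1,1]);print(n,"rows: shift",np.round(v/60,3),"turn",round(np.degrees(dth)/5,3),"from",np.round(p,1),round(y0,3))
def core(p,z=35):
    h=cv2.cvtColor(p["pixels"],cv2.COLOR_RGB2HSV)
    m=(((h[...,0]<12))&(h[...,1]>130)&(h[...,2]>60)).astype(np.uint8)
    k,l,s,c=cv2.connectedComponentsWithStats(m)
    for i in range(1,k):
        if s[i,4]>80: print(p["shot"],s[i],c[i][::-1].round(1),at(p,c[i][::-1],z).round(1))
E
python3 - <<'E'
from h import *
for n in("scene","top"):
    p=eyes.read_camera(n);core(p,35 if n=="scene" else 60)
a=1.47
# split: 10 rows turning 50deg
y0=env.state()["tcp_rot"][2]
for af in(False,True): plan([483,-270,190],y0+np.radians(50),10,af)
E
```

```text
5 [462   0  24  35 297] [ 17.2 473.1] [-4259.3 -2124.6    35. ]
5 [458 346  30  19 258] [357.3 472.7] [554.1 380.   35. ]
6 [   0  121   22   62 1009] [154.7   8.8] [768.2 842.8  60. ]
6 [394 153  10  11  89] [158.2 398.6] [ 762.9 -227.2   60. ]
6 [409 253  16  16 193] [260.6 416.7] [ 479.1 -269.9   60. ]
10 rows: shift [ 0.715 -0.091  0.041] turn -1.0 from [ 210.7 -588.4  214.7] 0.344
10 rows: shift [ 0.72  -0.028  0.041] turn -1.0 from [ 210.7 -588.4  214.7] 0.344
```

```bash
python3 -m inch '[[[0.715,-0.06,0.04],-1,-1],[[0.715,-0.06,0.04],-1,-1],[[0.715,-0.06,0.04],-1,-1],[[0.715,-0.06,0.04],-1,-1],[[0.715,-0.06,0.04],-1,-1],[[0.715,-0.06,0.04],-1,-1],[[0.715,-0.06,0.04],-1,-1],[[0.715,-0.06,0.04],-1,-1],[[0.715,-0.06,0.04],-1,-1],[[0.715,-0.06,0.04],-1,-1]]'
python3 - <<'E'
from h import *
p=eyes.read_camera("wrist");save(p,"w1.png");core(p,60)
for q in eyes.spot_point("core",p)[:2]: print(q["score"],q["centre"],at(p,q["centre"],0))
for q in eyes.cut_out("core",p)[:2]: print(q["score"],q["centre"],at(p,q["centre"],35))
s=env.state();print(s["eef_pos"],s["tcp_rot"],ray(p,(240,320)))
E
```

```text
t: 3.15
eef_pos: [495.8, -282.2, 190.6]
tcp_rot: [3.141, 0.0, 1.219]
ft_force: [-0.3, -0.5, 0.8]
opening: 0.997
grip_force: 0.0
7 [ 281  200   41   48 1501] [224.4 301.4] [ 483.3 -268.2   60. ]
0.74 [214.4, 301.6] [ 480.28059352 -267.64486982    0.        ]
0.56 [225.0, 299.9] [ 478.71312136 -272.2949249    35.        ]
[ 495.75257006 -281.95612246  190.73356032] [3.14157206e+00 6.69160036e-05 1.21911918e+00] (array([ 519.12053503, -219.66674814,  359.72659541]), array([-0.08078925, -0.22086432, -0.97195445]))
```

View pics/w1.png

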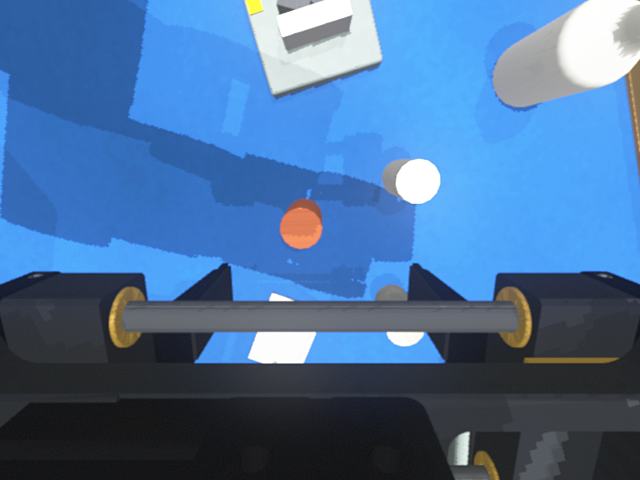

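The wrist picture shows the red core's top face at about (229,300), with its white neighbour clear at (180,418). The way down to the red core is free.

```bash
python3 - <<'E'
from h import *
plan([481,-269.5,110],1.47,4)
E
```

```text
4 rows: shift [ 0.035 -0.073  0.336] turn -0.719 from [ 495.8 -282.   190.7] 1.219
```

```bash
python3 -m inch '[[[0.035,-0.073,0.336],-0.72,-1],[[0.035,-0.073,0.336],-0.72,-1],[[0.035,-0.073,0.336],-0.72,-1],[[0.035,-0.073,0.336],-0.72,-1],[[0,0,0.3],0,-1],[[0,0,0.3],0,-1],[[0,0,0.3],0,-1],[[0,0,0.3],0,-1],[[0,0,0.13],0,-1],[[0,0,0],0,-1]]'
python3 -m inch '[[[0,0,0],0,1],[[0,0,0],0,1],[[0,0,0],0,1],[[0,0,0],0,1],[[0,0,0],0,1],[[0,0,0],0,1],[[0,0,0],0,1],[[0,0,0],0,1],[[0,0,0.0],0,1],[[0,0,-0.05],0,1]]'
python3 - <<'E'
from h import *
s=env.state();x,y,z=s["eef_pos"]
for n in ("top","scene"):
    p=eyes.read_camera(n)
    q=eyes.spot_point("loading",p)
    if q: print(n,q[0]["score"],at(p,q[0]["centre"],20))
plan([554.5,-61.5,140],1.47,8,start=[x,y,140,s["tcp_rot"][2]])
E
```

```text
t: 4.55
eef_pos: [480.2, -271.4, 30.0]
tcp_rot: [-3.141, -0.0, 1.467]
ft_force: [-0.1, -0.5, 0.7]
opening: 0.998
grip_force: 0.0
t: 5.8
eef_pos: [480.2, -270.6, 33.0]
tcp_rot: [-3.141, -0.0, 1.468]
ft_force: [0.5, -0.1, -1.9]
opening: 0.397
grip_force: 30.0
scene 0.76 [552.08508901 -62.20323695  20.        ]
8 rows: shift [0.449 0.11  0.   ] turn -0.003 from [ 480.2 -270.6  140. ] 1.468
```

```bash
python3 -m inch '[[[0,0,-0.43],0,1],[[0,0,-0.43],0,1],[[0,0,-0.43],0,1],[[0.513,0.125,0],0,1],[[0.513,0.125,0],0,1],[[0.513,0.125,0],0,1],[[0.513,0.125,0],0,1],[[0.513,0.125,0],0,1],[[0.513,0.125,0],0,1],[[0.513,0.125,0],0,1]]'
python3 -m inch '[[[0,0,0],0,1],[[0,0,0],0,1],[[0,0,0],0,1],[[0,0,0],0,1],[[0,0,0],0,1],[[0,0,0],0,1],[[0,0,0],0,1],[[0,0,0],0,1],[[0,0,0.0],0,1],[[0,0,0],0,1]]'
python3 - <<'E'
from h import *
p=eyes.read_camera("wrist");save(p,"w2.png")
for k in("loading","pad"):
  for q in eyes.spot_point(k,p)[:1]: print(k,q["score"],q["centre"],at(p,q["centre"],20))
h=cv2.cvtColor(p["pixels"],cv2.COLOR_RGB2HSV)
m=((h[...,0]>22)&(h[...,0]<35)&(h[...,1]>150)&(h[...,2]>100)).astype(np.uint8)
k,l,s,c=cv2.connectedComponentsWithStats(m)
for i in range(1,k):
    if s[i,4]>60: print(s[i],c[i][::-1],at(p,c[i][::-1],20).round(1))
p=eyes.read_camera("top");save(p,"t2.png")
h=cv2.cvtColor(p["pixels"],cv2.COLOR_RGB2HSV)
m=((h[...,0]>22)&(h[...,0]<35)&(h[...,1]>150)&(h[...,2]>100)).astype(np.uint8)
k,l,s,c=cv2.connectedComponentsWithStats(m)
for i in range(1,k):
    if s[i,4]>10 and 200<c[i][1]<270: print(s[i],c[i][::-1],at(p,c[i][::-1],20).round(1))
E
```

```text
t: 7.25
eef_pos: [555.0, -60.9, 110.5]
tcp_rot: [-3.141, 0.0, 1.468]
ft_force: [0.5, -0.0, -0.5]
opening: 0.398
grip_force: 30.0
t: 8.5
eef_pos: [554.8, -61.9, 110.6]
tcp_rot: [3.142, 0.0, 1.468]
ft_force: [0.3, -0.6, -1.3]
opening: 0.395
grip_force: 30.0
loading 0.71 [241.8, 324.1] [559.10489698 -60.03692044  20.        ]
pad 0.9 [176.3, 321.5] [562.25812261  -8.51662357  20.        ]
[372 207  16  62 952] [237.72584034 379.67436975] [603.5 -61.2  20. ]
[255 211  20  61 940] [240.64787234 263.95106383] [511.3 -54.2  20. ]
[122 220   8   7  48] [222.89583333 125.375     ] [586.6 524.8  20. ]
```

View pics/w2.png

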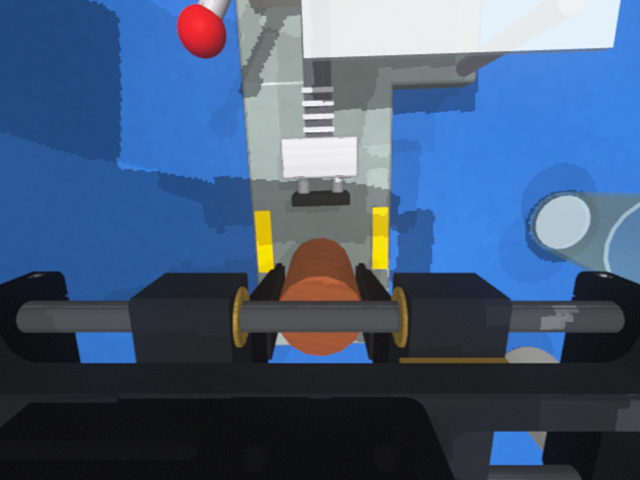

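```bash
python3 -m inch '[[[0,0.03,0.2],0,1],[[0,0,0.2],0,1],[[0,0,0.2],0,1],[[0,0,0.2],0,1],[[0,0,0.1],0,1],[[0,0,0.05],0,1],[[0,0,0.03],0,1],[[0,0,0.01],0,1],[[0,0,0],0,1],[[0,0,0],0,1]]'
python3 - <<'E'
from h import *
p=eyes.read_camera("scene");save(p,"s3.png")
E
cd pics; python3 -c "
import cv2;i=cv2.imread('s3.png')[200:360,220:440];cv2.imwrite('s3c.png',cv2.resize(i,None,fx=3.4,fy=3.4))"
```

```text
t: 9.95
eef_pos: [556.7, -62.1, 51.4]
tcp_rot: [3.141, 0.0, 1.468]
ft_force: [0.1, -0.8, -1.1]
opening: 0.394
grip_force: 30.0
```

View pics/s3c.png

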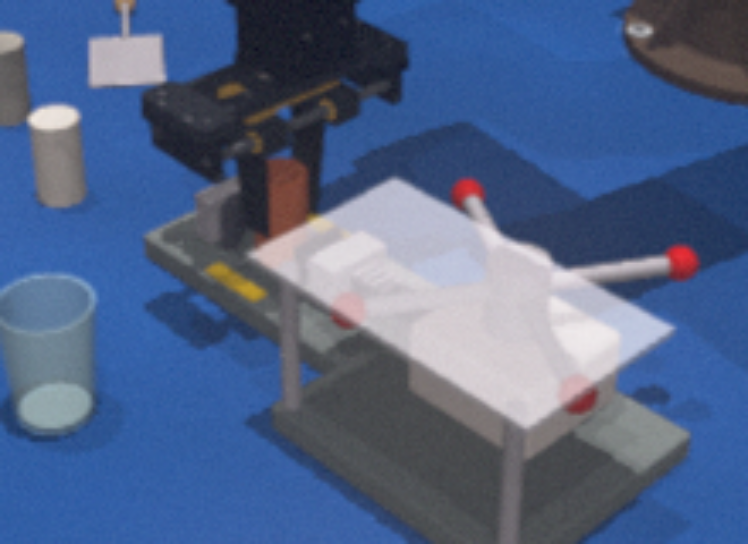

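The crop shows the core held just above the bed, between the V stop at (215,215) and the moving jaw, so I can let go.

```bash
python3 -m inch '[[[0,0,0.02],0,1],[[0,0,0],0,1],[[0,0,0],0,0],[[0,0,0],0,-0.5],[[0,0,0],0,-0.5],[[0,0,0],0,-0.5],[[0,0,-0.1],0,-0.5],[[0,0,-0.3],0,-0.5],[[0,0,-0.5],0,-0.5],[[0,0,-0.8],0,-0.5]]'
python3 - <<'E'
from h import *
p=eyes.read_camera("wrist");core(p,80)
E
```

```text
t: 11.25
eef_pos: [556.0, -62.0, 152.5]
tcp_rot: [-3.139, -0.0, 1.468]
ft_force: [-0.2, 0.4, 0.6]
opening: 0.756
grip_force: 0.0
13 [ 296  213   51   64 2491] [245.8 321.1] [557.8 -58.4  80. ]
```

```bash
python3 - <<'E'
from h import *
plan([505,162.5,152],1.396,7)
E
```

```text
7 rows: shift [ 0.514 -0.198  0.017] turn 0.118 from [558.5 -62.4 159. ] 1.468
```

```bash
python3 -m inch '[[[0.514,-0.198,0.017],0.12,1],[[0.514,-0.198,0.017],0.12,1],[[0.514,-0.198,0.017],0.12,1],[[0.514,-0.198,0.017],0.12,1],[[0.514,-0.198,0.017],0.12,1],[[0.514,-0.198,0.017],0.12,1],[[0.514,-0.198,0.017],0.12,1],[[0,0,0],0,1],[[0,0,0],0,1],[[0,0,0],0,1]]'
python3 - <<'E'
from h import *
s=env.state();print(s["eef_pos"],s["tcp_rot"],s["ft_force"],s["opening"])
p=eyes.read_camera("wrist");save(p,"w4.png")
h=cv2.cvtColor(p["pixels"],cv2.COLOR_RGB2HSV)
m=(((h[...,0]<6)|(h[...,0]>174))&(h[...,1]>150)&(h[...,2]>70)).astype(np.uint8)
k,l,st,c=cv2.connectedComponentsWithStats(m)
for i in range(1,k):
    if st[i,4]>60: print(st[i],at(p,c[i][::-1],105).round(1))
for q in eyes.spot_point("hub",p)[:1]: print(q["score"],q["centre"],at(p,q["centre"],105))
E
```

```text
t: 12.55
eef_pos: [503.4, 162.1, 144.9]
tcp_rot: [3.141, 0.0, 1.394]
ft_force: [-0.6, -0.2, -0.2]
opening: 0.005
grip_force: 0.0
[503.40402522 162.12399279 144.90860559] [3.14141018e+00 1.01024328e-04 1.39356456e+00] [-0.56182784 -0.21524595 -0.2348895 ] 0.0054584372269548724
[261 173  33  34 830] [486.1 214.4 105. ]
0.79 [258.1, 425.1] [572.20826685 153.80463714 105.        ]
```

View pics/w4.png

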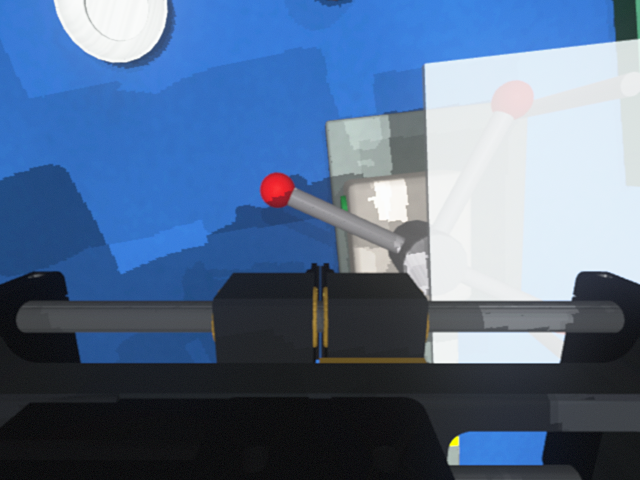

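The wrist picture shows the free spoke with its ball at (190,277) and the hub at about (250,415). The shut fingers, at (290,320), sit behind the spoke on the robot's side of the guard.

```bash
python3 -m inch '[[[0,0,0.33],0,1],[[0,0,0.33],0,1],[[0,0,0.32],0,1],[[0.1018,0.0044,0],1,1],[[0.1018,0.0044,0],1,1],[[0.05,0.001,0],0.5,1],[[0.05,0.001,0],0.5,1],[[0.05,0.001,0],0.5,1],[[0.05,0.001,0],0.5,1],[[0.05,0.001,0],0.5,1]]'
cat >> h.py <<'E'
HUB=np.array([573,152.])
def st():
    s=env.state();d=s["eef_pos"][:2]-HUB;r=np.hypot(*d);f=np.arctan2(d[1],-d[0]);F=s["ft_force"]
    print("t",round(s["t"],2),"r",r.round(1),"phi",np.degrees(f).round(1),"yaw-err",np.degrees(s["tcp_rot"][2]-(np.pi/2-f)).round(1),"z",s["eef_pos"][2].round(1),"Ft",(F[0]*np.sin(f)+F[1]*np.cos(f)).round(2),"Frad",(-F[0]*np.cos(f)+F[1]*np.sin(f)).round(2),"mom",s["moment"].round(2))
E
python3 -c "
from h import *
st()"
```

```text
t: 13.9
eef_pos: [512.1, 187.1, 85.7]
tcp_rot: [-3.14, 0.002, 1.0]
ft_force: [-4.5, -3.3, 1.5]
opening: 0.006
grip_force: 2.9
t 13.9 r 70.3 phi 30.0 yaw-err -2.8 z 85.7 Ft -5.15 Frad 2.24 mom [-0.64  0.7  -0.06]
```

```bash
python3 -m inch '[[[0.1018,0.0044,0],1,1],[[0.1018,0.0044,0],1,1],[[0.1018,0.0044,0],1,1],[[0.1018,0.0044,0],1,1],[[0.1018,0.0044,0],1,1],[[0.1018,0.0044,0],1,1],[[0.09,0.004,0],0.9,1],[[-0.15,0,0],0,1],[[0,0,-0.5],0,1],[[0,0,-0.5],0,1]]'
python3 - <<'E'
from h import *
st();s=env.state()
p=eyes.read_camera("top");save(p,"t5.png")
h=cv2.cvtColor(p["pixels"],cv2.COLOR_RGB2HSV)
m=(((h[...,0]<6)|(h[...,0]>174))&(h[...,1]>90)&(h[...,2]>70)).astype(np.uint8)
k,l,stt,c=cv2.connectedComponentsWithStats(m)
for i in range(1,k):
    if stt[i,4]>8 and 200<c[i][0]<310 and 150<c[i][1]<300:
        b=at(p,c[i][::-1],105)[:2]-HUB; print(stt[i],b,np.hypot(*b),np.degrees(np.arctan2(b[1],-b[0])))
for f in(-35,-40):
    f=np.radians(f);plan([*(HUB+70*np.array([-np.cos(f),np.sin(f)])),140],np.pi/2-f,20)
E
```

```text
t: 15.15
eef_pos: [535.9, 210.7, 146.5]
tcp_rot: [3.141, 0.001, 0.401]
ft_force: [0.3, 0.9, 0.1]
opening: 0.005
grip_force: 0.0
t 15.15 r 69.4 phi 57.7 yaw-err -9.4 z 146.5 Ft 0.73 Frad 0.59 mom [ 0.04 -0.01 -0.03]
[300 214   2   6   9] [  15.53360619 -113.78714285] 114.84253044303333 -97.77365747247448
[259 258   7   8  47] [-104.48825773  -16.85855527] 105.83953367336731 -9.165345499069238
20 rows: shift [-0.096  0.011  0.009] turn -1.02 from [537.4 211.1 150.5] 0.401
20 rows: shift [-0.102  0.011  0.009] turn -1.07 from [537.4 211.1 150.5] 0.401
```

```bash
python3 -m inch '[[[-0.096,0.011,0.01],-1,1],[[-0.096,0.011,0.01],-1,1],[[-0.096,0.011,0.01],-1,1],[[-0.096,0.011,0.01],-1,1],[[-0.096,0.011,0.01],-1,1],[[-0.096,0.011,0.01],-1,1],[[-0.096,0.011,0.01],-1,1],[[-0.096,0.011,0.01],-1,1],[[-0.096,0.011,0.01],-1,1],[[-0.096,0.011,0.01],-1,1]]'
python3 -m inch '[[[-0.1,0.011,0.01],-1,1],[[-0.1,0.011,0.01],-1,1],[[-0.1,0.011,0.01],-1,1],[[-0.1,0.011,0.01],-1,1],[[-0.1,0.011,0.01],-1,1],[[-0.1,0.011,0.01],-1,1],[[-0.1,0.011,0.01],-1,1],[[-0.1,0.011,0.01],-1,1],[[-0.1,0.011,0.01],-1,1],[[-0.1,0.011,0.01],-1,1]]'
python3 -c "
from h import *
st()"
```

```text
t: 16.45
eef_pos: [501.3, 166.4, 139.9]
tcp_rot: [3.141, 0.0, 1.276]
ft_force: [0.8, -0.2, 0.6]
opening: 0.006
grip_force: 0.0
t: 17.7
eef_pos: [513.3, 109.2, 134.0]
tcp_rot: [3.141, 0.0, 2.149]
ft_force: [1.5, 0.3, 0.5]
opening: 0.004
grip_force: 0.0
t 17.7 r 73.5 phi -35.6 yaw-err -2.5 z 134.0 Ft -0.59 Frad -1.37 mom [ 0.05 -0.2  -0.  ]
```

```bash
python3 -m inch '[[[0,0.03,0.27],0,1],[[0,0.02,0.27],0,1],[[0,0,0.26],0,1],[[0.1018,0.0044,0],1,1],[[0.08,0.0044,0],0.8,1],[[0.05,0.001,0],0.5,1],[[0.05,0.001,0],0.5,1],[[0.1018,0.0044,0],1,1],[[0.1018,0.0044,0],1,1],[[0.1018,0.0044,0],1,1]]'
python3 -c "
from h import *
st()"
```

```text
t: 18.95
eef_pos: [503.8, 144.3, 84.8]
tcp_rot: [-3.138, 0.001, 1.636]
ft_force: [-4.5, -5.2, 2.0]
opening: 0.006
grip_force: 3.1
t 18.95 r 69.7 phi -6.4 yaw-err -2.6 z 84.8 Ft -4.62 Frad 5.09 mom [-0.98  0.54  0.04]
```

```bash
python3 -m inch '[[[0.1018,0.0044,0],1,1],[[0.1018,0.0044,0],1,1],[[0.1018,0.0044,0],1,1],[[0.1018,0.0044,0],1,1],[[0.1018,0.0044,0],1,1],[[0.1018,0.0044,0],1,1],[[0.1018,0.0044,0],1,1],[[0.1018,0.0044,0],1,1],[[0.1018,0.0044,0],1,1],[[0.1018,0.0044,0],1,1]]'
python3 -c "
from h import *
st()"
```

```text
t: 20.2
eef_pos: [524.2, 200.1, 84.5]
tcp_rot: [-3.139, 0.005, 0.763]
ft_force: [-8.0, 0.4, 3.1]
opening: 0.007
grip_force: 3.4
t 20.2 r 68.5 phi 44.6 yaw-err -1.7 z 84.5 Ft -5.33 Frad 5.96 mom [0.03 1.26 0.03]
```

```bash
python3 -m inch '[[[0.1018,0,0],1,1],[[0.1018,0,0],1,1],[[0.1018,0,0],1,1],[[0.09,0,0],0.9,1],[[-0.15,0,-0.02],0,1],[[0,0,-0.4],0,1],[[0,0,-0.5],0,1],[[-0.09,0.011,0],-1,1],[[-0.096,0.011,0],-1,1],[[-0.096,0.011,0],-1,1]]'
python3 - <<'E'
from h import *
st();s=env.state()
p=eyes.read_camera("top")
h=cv2.cvtColor(p["pixels"],cv2.COLOR_RGB2HSV)
m=(((h[...,0]<6)|(h[...,0]>174))&(h[...,1]>90)&(h[...,2]>70)).astype(np.uint8)
k,l,stt,c=cv2.connectedComponentsWithStats(m)
for i in range(1,k):
    if stt[i,4]>8 and 200<c[i][0]<310 and 150<c[i][1]<300:
        b=at(p,c[i][::-1],105)[:2]-HUB; print(stt[i],b,np.hypot(*b),np.degrees(np.arctan2(b[1],-b[0])))
for q in eyes.spot_point("pad",p)[:1]: print(q["score"],q["centre"],at(p,q["centre"],20))
core(p,80)
f=np.radians(-37);plan([*(HUB+70*np.array([-np.cos(f),np.sin(f)])),138],np.pi/2-f,17)
E
```

```text
t: 21.45
eef_pos: [522.7, 200.0, 140.8]
tcp_rot: [3.142, 0.0, 0.692]
ft_force: [-0.6, 0.1, 0.3]
opening: 0.002
grip_force: 0.0
t 21.45 r 69.5 phi 43.7 yaw-err -6.7 z 140.8 Ft -0.3 Frad 0.48 mom [ 0.03 -0.02 -0.05]
[300 214   2   6   9] [  15.53360619 -113.78714285] 114.84253044303333 -97.77365747247448
[258 258   8   8  47] [-104.54607631  -16.09447611] 105.77766414623656 -8.751764506208948
0.65 [230.4, 326.7] [567.62163442 -30.42085455  20.        ]
16 [   0  121   22   62 1009] [154.7   8.8] [761.6 830.8  80. ]
16 [394 153  10  11  89] [158.2 398.5] [ 756.3 -224.6   80. ]
16 [335 223  16  18 203] [231.6 342.3] [553.2 -72.   80. ]
17 rows: shift [-0.097  0.01   0.003] turn -1.029 from [522.6 199.9 140.8] 0.69
```

```bash
python3 -m inch '[[[-0.097,0.01,0],-1,1],[[-0.097,0.01,0],-1,1],[[-0.097,0.01,0],-1,1],[[-0.097,0.01,0],-1,1],[[-0.097,0.01,0],-1,1],[[-0.097,0.01,0],-1,1],[[-0.097,0.01,0],-1,1],[[-0.097,0.01,0],-1,1],[[-0.097,0.01,0],-1,1],[[-0.097,0.01,0],-1,1]]'
python3 -m inch '[[[-0.097,0.01,0],-1,1],[[-0.097,0.01,0],-1,1],[[-0.097,0.01,0],-1,1],[[-0.097,0.01,0],-1,1],[[-0.097,0.01,0],-1,1],[[-0.097,0.01,0],-1,1],[[-0.097,0.01,0],-1,1],[[0,0.02,0.1],0,1],[[0,0.01,0.3],0,1],[[0,0,0.45],0,1]]'
python3 -c "
from h import *
st()"
```

```text
t: 22.8
eef_pos: [501.9, 147.7, 140.9]
tcp_rot: [3.141, 0.0, 1.562]
ft_force: [0.0, -0.3, 0.5]
opening: 0.004
grip_force: 0.0
t: 24.05
eef_pos: [517.6, 111.3, 89.7]
tcp_rot: [3.14, 0.001, 2.168]
ft_force: [0.2, -0.3, 0.3]
opening: 0.002
grip_force: 0.0
t 24.05 r 68.7 phi -36.3 yaw-err -2.1 z 89.7 Ft -0.34 Frad 0.06 mom [ 0.02 -0.12 -0.  ]
```

```bash
python3 -m inch '[[[0.1018,0.002,0],1,1],[[0.08,0.002,0],0.8,1],[[0.03,0,0],0.3,1],[[0.03,0,0],0.3,1],[[0.03,0,0],0.3,1],[[0.03,0,0],0.3,1],[[0.03,0,0],0.3,1],[[0.03,0,0],0.3,1],[[0,0,0],0,1],[[0,0,0],0,1]]'
python3 -c "
from h import *
st()"
```

```text
t: 25.3
eef_pos: [507.8, 130.0, 90.2]
tcp_rot: [-3.141, 0.0, 1.856]
ft_force: [0.1, -4.7, -0.6]
opening: 0.004
grip_force: 2.7
t 25.3 r 68.8 phi -18.7 yaw-err -2.3 z 90.2 Ft -4.46 Frad 1.36 mom [-0.96 -0.1  -0.05]
```

```bash
python3 -m inch '[[[0.016,0,0],0.16,1],[[0.016,0,0],0.16,1],[[0.016,0,0],0.16,1],[[0.016,0,0],0.16,1],[[0.016,0,0],0.16,1],[[0.016,0,0],0.16,1],[[0.016,0,0],0.16,1],[[0.016,0,0],0.16,1],[[0.016,0,0],0.16,1],[[0.016,0,0],0.16,1]]'
python3 -c "
from h import *
st()"
```

```text
t: 26.55
eef_pos: [505.3, 139.3, 90.1]
tcp_rot: [-3.14, 0.001, 1.716]
ft_force: [-1.7, -7.0, -0.5]
opening: 0.006
grip_force: 3.0
t 26.55 r 68.9 phi -10.6 yaw-err -2.3 z 90.1 Ft -6.6 Frad 2.94 mom [-1.02  0.19 -0.  ]
```

```bash
python3 -m inch '[[[0.016,0,0],0.16,1],[[0.016,0,0],0.16,1],[[0.016,0,0],0.16,1],[[0.016,0,0],0.16,1],[[0.016,0,0],0.16,1],[[0.016,0,0],0.16,1],[[0.016,0,0],0.16,1],[[0.016,0,0],0.16,1],[[0.016,0,0],0.16,1],[[0.016,0,0],0.16,1]]'
python3 -c "
from h import *
st()
p=eyes.read_camera('top');core(p,80)"
```

```text
t: 27.8
eef_pos: [504.1, 148.9, 90.1]
tcp_rot: [-3.139, 0.001, 1.577]
ft_force: [-4.0, -4.1, 1.4]
opening: 0.002
grip_force: 3.1
t 27.8 r 69.0 phi -2.6 yaw-err -2.3 z 90.1 Ft -3.96 Frad 4.14 mom [-1.    0.43  0.04]
17 [   0  121   22   62 1009] [154.7   8.8] [761.6 830.8  80. ]
17 [394 153  10  11  88] [158.2 398.5] [ 756.2 -224.6   80. ]
17 [337 224  15  17 205] [231.7 343.7] [552.9 -75.7  80. ]
```

```bash
sed -i 's/"mom",s\["moment"\].round(2))/"Mt",(-s["moment"][1]*np.sin(f)+s["moment"][0]*np.cos(f)).round(2))/' h.py; python3 -m inch '[[[0.016,0,0],0.16,1],[[0.016,0,0],0.16,1],[[0.016,0,0],0.16,1],[[0.016,0,0],0.16,1],[[0.016,0,0],0.16,1],[[0.016,0,0],0.16,1],[[0.016,0,0],0.16,1],[[0.016,0,0],0.16,1],[[0.016,0,0],0.16,1],[[0.016,0,0],0.16,1]]'
python3 -c "
from h import *
st()"
```

```text
t: 29.1
eef_pos: [504.3, 158.5, 90.0]
tcp_rot: [-3.139, 0.001, 1.437]
ft_force: [-5.9, -4.0, 2.5]
opening: 0.003
grip_force: 3.1
t 29.1 r 69.1 phi 5.4 yaw-err -2.3 z 90.0 Ft -4.49 Frad 5.48 Mt -0.92
```

```bash
python3 -m inch '[[[0.016,0,0],0.16,1],[[0.016,0,0],0.16,1],[[0.016,0,0],0.16,1],[[0.016,0,0],0.16,1],[[0.016,0,0],0.16,1],[[0.016,0,0],0.16,1],[[0.016,0,0],0.16,1],[[0.016,0,0],0.16,1],[[0.016,0,0],0.16,1],[[0.016,0,0],0.16,1]]'
python3 -c "
from h import *
st()
p=eyes.read_camera('top');core(p,80)"
```

```text
t: 30.35
eef_pos: [505.8, 168.0, 90.0]
tcp_rot: [-3.138, 0.002, 1.298]
ft_force: [-7.0, -3.5, 2.7]
opening: 0.004
grip_force: 3.2
t 30.35 r 69.1 phi 13.3 yaw-err -2.3 z 90.0 Ft -5.06 Frad 6.02 Mt -0.85
18 [   0  121   22   62 1011] [154.7   8.8] [761.6 830.7  80. ]
18 [394 153  10  11  88] [158.2 398.5] [ 756.2 -224.6   80. ]
18 [338 224  15  17 205] [231.7 344.7] [552.7 -78.4  80. ]
```

```bash
python3 -m inch '[[[0.016,0,0],0.16,1],[[0.016,0,0],0.16,1],[[0.016,0,0],0.16,1],[[0.016,0,0],0.16,1],[[0.016,0,0],0.16,1],[[0.016,0,0],0.16,1],[[0.016,0,0],0.16,1],[[0.016,0,0],0.16,1],[[0.016,0,0],0.16,1],[[0.016,0,0],0.16,1]]'
python3 -c "
from h import *
st()"
```

```text
t: 31.65
eef_pos: [508.7, 177.1, 89.9]
tcp_rot: [-3.138, 0.002, 1.158]
ft_force: [-8.0, -2.6, 2.7]
opening: 0.0
grip_force: 3.2
t 31.65 r 69.0 phi 21.3 yaw-err -2.3 z 89.9 Ft -5.39 Frad 6.53 Mt -0.81
```

```bash
python3 -c "
from h import *
import time
for i in range(3):
    p=eyes.read_camera('top');st()
core(p,80)"
```

```text
t 31.7 r 68.9 phi 21.5 yaw-err -2.2 z 90.0 Ft -5.41 Frad 4.9 Mt -0.85
t 31.75 r 68.9 phi 21.4 yaw-err -2.2 z 89.9 Ft -4.13 Frad 4.72 Mt -0.85
t 31.8 r 68.9 phi 21.4 yaw-err -2.2 z 89.9 Ft -4.25 Frad 5.73 Mt -0.83
21 [   0  121   22   62 1009] [154.7   8.8] [761.6 830.8  80. ]
21 [394 153  10  11  88] [158.2 398.5] [ 756.2 -224.6   80. ]
21 [338 224  15  17 199] [231.8 345.2] [552.5 -79.6  80. ]
```

Still only friction (about 5 N). I'll keep going in 8° steps.

```bash
python3 -m inch '[[[0.016,0,0],0.16,1],[[0.016,0,0],0.16,1],[[0.016,0,0],0.16,1],[[0.016,0,0],0.16,1],[[0.016,0,0],0.16,1],[[0.016,0,0],0.16,1],[[0.016,0,0],0.16,1],[[0.016,0,0],0.16,1],[[0.016,0,0],0.16,1],[[0.016,0,0],0.16,1]]'
python3 -c "
from h import *
st()"
```

```text
t: 33.05
eef_pos: [512.8, 185.6, 89.9]
tcp_rot: [-3.138, 0.003, 1.018]
ft_force: [-8.2, -2.4, 3.8]
opening: 0.007
grip_force: 4.2
t 33.05 r 68.9 phi 29.2 yaw-err -2.4 z 89.9 Ft -6.11 Frad 5.99 Mt -1.15
```

```bash
python3 -m inch '[[[0.01,0,0],0.1,1],[[0.01,0,0],0.1,1],[[0.01,0,0],0.1,1],[[0.01,0,0],0.1,1],[[0.01,0,0],0.1,1],[[0.01,0,0],0.1,1],[[0.01,0,0],0.1,1],[[0,0,0],0,1],[[0,0,0],0,1],[[0,0,0],0,1]]'
python3 -c "
from h import *
st()
for i in range(2):
    p=eyes.read_camera('top');st()
core(p,80)"
```

```text
t: 34.3
eef_pos: [514.7, 189.0, 89.9]
tcp_rot: [-3.138, 0.004, 0.958]
ft_force: [-10.6, -3.9, 4.5]
opening: 0.009
grip_force: 5.0
t 34.3 r 69.0 phi 32.4 yaw-err -2.7 z 89.9 Ft -8.99 Frad 6.9 Mt -1.38
t 34.35 r 69.0 phi 32.4 yaw-err -2.7 z 89.9 Ft -8.22 Frad 7.41 Mt -1.4
t 34.4 r 69.0 phi 32.4 yaw-err -2.7 z 89.9 Ft -7.78 Frad 8.24 Mt -1.33
23 [   0  121   22   62 1011] [154.7   8.8] [761.5 830.7  80. ]
23 [394 153  10  11  88] [158.2 398.5] [ 756.2 -224.6   80. ]
23 [339 224  15  17 202] [231.7 345.6] [552.9 -80.8  80. ]
```

```bash
python3 -m inch '[[[0.01,0,0],0.1,1],[[0.01,0,0],0.1,1],[[0.01,0,0],0.1,1],[[0.01,0,0],0.1,1],[[0.01,0,0],0.1,1],[[0.01,0,0],0.1,1],[[0,0,0],0,1],[[0,0,0],0,1],[[0,0,0],0,1],[[0,0,0],0,1]]'
python3 -c "
from h import *
st()
for i in range(2):
    p=eyes.read_camera('top');st()
core(p,80)"
```

```text
t: 35.65
eef_pos: [516.5, 191.8, 89.9]
tcp_rot: [-3.138, 0.005, 0.905]
ft_force: [-13.1, -4.2, 6.2]
opening: 0.006
grip_force: 6.0
t 35.65 r 69.1 phi 35.2 yaw-err -2.9 z 89.9 Ft -11.02 Frad 8.3 Mt -1.69
t 35.7 r 69.1 phi 35.2 yaw-err -2.9 z 89.9 Ft -10.72 Frad 7.19 Mt -1.74
t 35.75 r 69.1 phi 35.2 yaw-err -2.9 z 89.9 Ft -10.01 Frad 8.02 Mt -1.7
25 [   0  121   22   62 1011] [154.7   8.8] [761.6 830.7  80. ]
25 [394 153  10  11  89] [158.2 398.5] [ 756.3 -224.6   80. ]
25 [339 224  15  17 203] [231.7 345.7] [552.8 -81.   80. ]
```

That is a firm grip (about 10.6 N at 69 mm). Backing off and rising.

```bash
python3 -m inch '[[[-0.08,0,0],0,1],[[-0.12,0,0],0,1],[[0,0,0],0,1],[[0,0,-0.2],0,1],[[0,0,-0.5],0,1],[[0,0,-0.7],0,1],[[-0.3,0,-0.3],0,1],[[-0.3,-0.3,0],0,1],[[-0.3,-0.3,0],0,1],[[0,0,0],0,1]]'
python3 - <<'E'
from h import *
st()
p=eyes.read_camera("top");core(p,80)
h=cv2.cvtColor(p["pixels"],cv2.COLOR_RGB2HSV)
m=(((h[...,0]<6)|(h[...,0]>174))&(h[...,1]>90)&(h[...,2]>70)).astype(np.uint8)
k,l,stt,c=cv2.connectedComponentsWithStats(m)
for i in range(1,k):
    if stt[i,4]>8 and 200<c[i][0]<310 and 150<c[i][1]<300:
        b=at(p,c[i][::-1],105)[:2]-HUB; print(stt[i],b,np.hypot(*b),np.degrees(np.arctan2(b[1],-b[0])))
p=eyes.read_camera("scene");cv2.imwrite("pics/s9.png",cv2.cvtColor(cv2.resize(p["pixels"][200:360,220:440],None,fx=3.4,fy=3.4),cv2.COLOR_RGB2BGR))
E
```

```text
t: 37.0
eef_pos: [449.6, 162.6, 193.3]
tcp_rot: [3.141, -0.001, 0.906]
ft_force: [0.7, 0.2, 0.1]
opening: 0.006
grip_force: 0.0
t 37.0 r 123.9 phi 4.9 yaw-err -33.2 z 193.3 Ft 0.23 Frad -0.73 Mt -0.04
26 [   0  121   22   62 1010] [154.7   8.8] [761.6 830.8  80. ]
26 [394 153  10  11  89] [158.2 398.5] [ 756.3 -224.6   80. ]
26 [339 224  15  17 201] [231.7 345.7] [552.8 -81.   80. ]
[279 249   8   8  51] [-79.98138584 -68.85929701] 105.53968383954712 -40.72652713848462
```

View pics/s9.png

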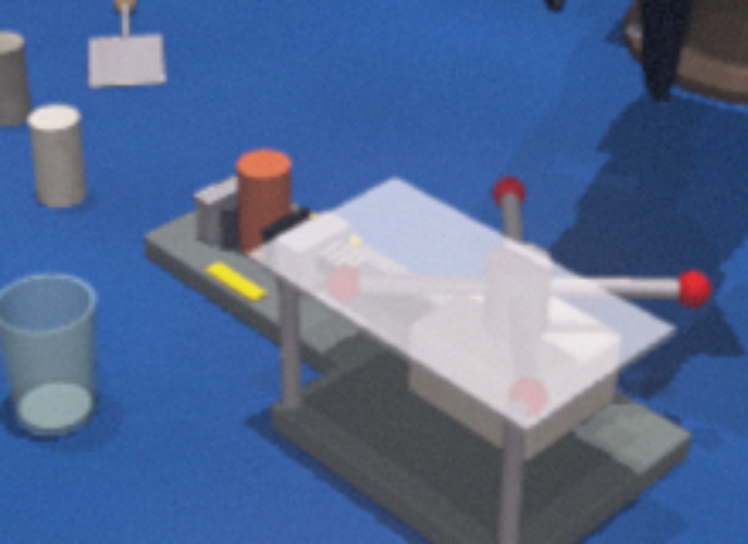

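The picture shows the core upright at (265,200), in the V stop with the black pad against it. The wheel stayed where I left it, and the arm is clear.

```bash
python3 -c "
from cell import env
print(env.job_done())"
```

```text
the job is handed in; nothing more can be done
None
```

The red-brown core stands upright on the bed, seated in the V stop and clamped at an estimated 40 N. That grip is inferred from about 10.6 N of push at the wheel. I handed the job in at about 37 s with the arm clear of everything; the hand-in returned no verdict.

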